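# Load the rotary weld fixture and hold its index plunger out

### The job

Two turned hub sleeves look alike, but only one has a bore that slides onto the locating pin of the rotary welding fixture: find it by trying, leave it on the pin fully home on the base plate, and put the tight one in the reject tray. Then take the black knob of the fixture's index plunger, pull it straight up as far as it goes and keep holding it there, so that I can turn the table; the program finishes while the robot holds the plunger out. Leave the pink ceramic gas cup standing where it is.

Things in the scene. Friction and masses are not known exactly. Their poses are not given: they have to be found in the camera images.
- fixture: Hand-turned rotary welding fixture bolted down: grey base, steel turntable 190 mm diameter, top 46 mm above the bench. Origin on the turntable's axis at bench level, z up; its own +x points from the axis to the index plunger, whose 44 mm wide bracket stands outside the rim (to 124 mm from the axis, foot to 140 mm) with an arm over the rim, top 66 mm above the bench.
- pin_seat (a point): Foot of the locating pin, on the turntable's axis, on top of the 84 mm square base plate (5 mm screw heads at its corners), 52 mm above the bench; z up. The pin: upright, 18 mm diameter, 42 mm high, the last 8 mm tapering to 9 mm. The sleeve that fits slides down freely until it rests on the plate; the tight one stops on the taper, its lower face about 36 mm above the plate.
- plunger (a joint): Upward travel of the index plunger in m: 0 = sprung home, its 10 mm pin 10 mm deep in an index hole, turntable locked; 0.010 = pin just out of the hole; 0.014 = fully back on its stop, turntable free. The spring pulls down with 7 N at 0, 14 N at 0.014. No rest position: let go, it springs home.
- plunger_knob (a point): Middle of the grip band of the plunger's round black knob, 82 mm from the turntable's axis, 93 mm above the bench when home; rises with the plunger. z up, x away from the turntable's axis. 30 mm diameter from 5 mm below to 6 mm above this point, top 11 mm above it, underside 14 mm below. Under it a 23 mm wide hexagon body, then the bracket arm, 27 mm below this point. Grip from above.
- sleeve_a: One of two loose bright steel hub sleeves, plain tubes alike outside: 34 mm outside diameter, 32 mm long, about 0.16 kg. One has a bore of 19.6 mm and fits the pin, the other a bore of 16 mm and does not; which of the two is not told. Origin at the centre of the tube, z along its axis; it starts upright on the bench (origin 16 mm up).
- sleeve_b: The other hub sleeve, alike outside: 34 mm outside diameter, 32 mm long, about 0.16 kg, bore 19.6 mm or 16 mm (the other of the two). Origin at the centre of the tube, z along its axis; it starts upright on the bench (origin 16 mm up).
- reject_tray: Open sheet-metal tray, fixed on the bench, 120 mm (its x) by 150 mm (its y), 28 mm high, wall and floor 3 mm, empty. Origin at the centre of its underside, z up.
- gas_cup: Pink ceramic gas cup (nozzle) standing on the bench beside the sleeves, 21 mm diameter, 40 mm high. Origin at the centre of its underside, z up. To be left alone.
Mind the look-alikes: they are no part of the job. What is shaped like the sleeve_a but blue or orange is not meant.

How it is judged:
By the outcome, as a careful person would: the job done as asked, in the order asked, and still so for the second after the job is handed in, while the arm keeps its last pose, push and grip.
It also fails if it takes over 64 s, if anything falls off the work surface, if the arm or the gripper's body presses on something with over 40 N, if the wrist force passes 120 N, or if a joint passes its speed limit or range.

### The arm

A 6-joint arm with a two-finger parallel gripper is mounted at the origin on a cart in front of the work surface, level with it; the furniture and walls round the work are solid. World frame = base frame: x ahead of the robot, y to its left, z up, the work surface at z = 0. Lengths are in m, angles in rad, forces in N, time in s.
With the tool pointing down it reaches from about 0.35 to 0.975 m from the base axis. Payload 4.9 kg.
Tool frame: the origin (TCP) lies on the centre line of the jaws, within the pads' length; the fingertips stand manip.tip_reach ahead of it and the grasp point (between the pads) is the TCP (manip.tip_reach is the distance from the TCP to the fingertips, in m); z points along the fingers, y is the line along which they close (so a half turn about z gives the same grasp; the last joint's range is limited). The gripper opens to 85 mm and grips with 20 to 120 N. Pads are 22 mm wide; open, the fingers measure 114 mm over their backs; the gripper's body (76 mm by 85 mm) begins 54 mm behind the grasp point. The pads swing forward as they close: fully open they stand 13 mm farther back than shut.
Start: joints at [1.06, 0.053, 1.613, -0, 1.476, -0.119], TCP at [0.239, 0.578, 0.211] pointing down, gripper open.
Joint ranges: [-3.01, 3.01], [-1.01, 2.22], [0.06, 2.58], [-1.02, 4.17], [0.09, 2.62], [-3.14, 3.14]. Speed limits (rad/s): [2.57, 2.57, 3.14, 3.14, 3.14, 3.14].

### API

Orientations are given as a unit quaternion [w, x, y, z].
In Python, from plant import manip gives the robot as it stands. The module is installed in compiled form; this text tells all that it offers.
- The arm moves only by the tool move_arm, never from a script. Its argument "rows" is a list of rows, each a list of 7 numbers: the shift along the tool's x, y, z in cm, then the turn, a rotation vector about the tool's x, y, z in degrees, then the opening, from -1 (shut) to 1 (fully open). In form: [[tx, ty, tz, ax, ay, az, jaw], ...]. A call has 1 to 20 rows; each row shifts and turns the commanded pose from where the row before left it, along the tool's axes as they then stand; what a row does not reach is not made up. A row lasts 1/12 s, in which the tool goes at most 41.7 mm and 7.16 degrees, less where a joint would pass 70% of its speed; a pose out of reach is approached as far as the arm can. A call is refused whole if a number of a shift passes 4.17 or a number of a turn 7.16, either way. A call with a gripper value outside its range is refused whole. The fingers move at their own pace and stop on an object; the grip force is fixed at half the most. Time passes only in rows, so rows that do not move let the fingers close. It gives the time, the measured TCP pose, the force, the opening and the grip force at its end, in the units of the state.
- manip.state(): the state, without advancing time (a new reading comes with each control period).
- manip.grab_frame(name): name is "side" or "top" or "wrist"; returns a dict with "img" (384x512x3 uint8, blue, green, red), "mtx" (3x3 intrinsics, pixels), "R" (3x3) and "t" (3): a world point X has camera coordinates R X + t. Camera axes: x right, y down, z forward; pixel columns grow to the right and rows downward; lengths in m; the calibration is good to about 2 mm. The wrist camera is an equidistant fisheye: a pixel r from the principal point sees the ray r / f radians off the axis. A picture is of the moment at which its call begins. There is no depth.
- manip.job_done(): hands the job in; it is judged then, once.
The state is a dict: "time": time; "joint_pos": joint angles; "joint_vel": joint speeds; "joint_efforts": joint torques, N m; "tool_pos": TCP position; "tool_rot": TCP orientation; "contact_force": force on the tool from outside, world axes, zero at the start; "ft_torque": the same for the moment, N m; "gripper_width": opening from 0.0 (shut) to 1.0 (fully open); "grasp_force": force on a finger pad.
Only numpy, scipy, OpenCV 4.12 (cv2) and the standard library are available. Lean on these libraries where they do the work, as an engineer would, in place of code of your own. Each camera call takes 0.05 s, during which the arm holds its last target. There are 200 camera calls.

## Working session

There is one attempt and no reset: what is moved stays moved. The work goes in short steps, Python scripts to look and compute and a tool call to move; the robot and the scene stay as the last step left them, time stands still between calls to the robot, and variables do not carry over. Pictures are saved under pics/ and viewed, at most 10 in all, crops included, and the job is handed in when it is done.

Besides the shell and the picture viewer there is one more tool, called as name(argument=value, ...) on one line, values as JSON. move_arm: Moves the arm, as the interface text tells. Its arguments: {"type":"object","properties":{"rows":{"type":"array","items":{"type":"array","items":{"type":"number"}}}},"required":["rows"]}

```bash
mkdir -p pics; python3 - <<'E'
from plant import manip
import cv2,numpy as np
s=manip.state();print({k:np.round(v,3) for k,v in s.items()},manip.tip_reach)
for n in("top","side"):
    f=manip.grab_frame(n);cv2.imwrite(f"pics/{n}0.png",f["img"]);np.savez(f"pics/{n}0.npz",**f)
    print(n,f["mtx"],f["R"],-f["R"].T@f["t"])
E
```

```text
{'time': np.float64(0.0), 'joint_pos': array([ 1.06 ,  0.053,  1.614, -0.   ,  1.476, -0.119]), 'joint_vel': array([-0.001, -0.001, -0.001, -0.   ,  0.   , -0.   ]), 'joint_efforts': array([-2.0000e-03, -3.9366e+01, -3.7018e+01, -0.0000e+00,  7.0000e-03,
       -0.0000e+00]), 'tool_pos': array([0.238, 0.577, 0.209]), 'tool_rot': array([-0.   ,  0.195,  0.981, -0.001]), 'contact_force': array([-0.525,  0.411,  0.09 ]), 'ft_torque': array([-0.023, -0.02 , -0.002]), 'grasp_force': np.float64(0.0), 'gripper_width': np.float64(1.001)} 0.019
top [[355.90884795   0.         249.62123779]
 [  0.         355.90884795 194.71002209]
 [  0.           0.           1.        ]] [[ 0.02183997 -0.99961298  0.01723097]
 [-0.98070944 -0.02476926 -0.19389554]
 [ 0.1942473  -0.01266391 -0.98087084]] [ 0.30958559 -0.02778061  1.04257301]
side [[425.94086294   0.         247.42619835]
 [  0.         425.94086294 194.19936952]
 [  0.           0.           1.        ]] [[ 0.9230977  -0.38455266 -0.00314532]
 [-0.17132078 -0.40389623 -0.89861951]
 [ 0.34429614  0.83005246 -0.43871754]] [ 0.10749857 -0.97904914  0.5635639 ]
```

View pics/top0.png

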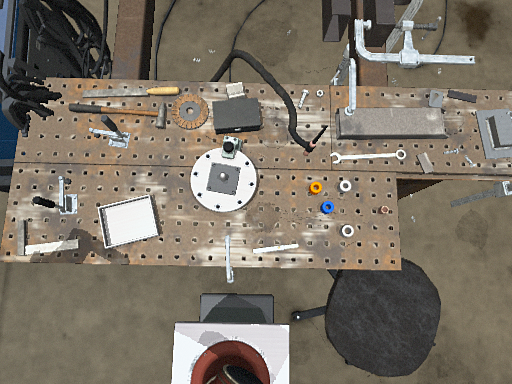

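View pics/side0.png

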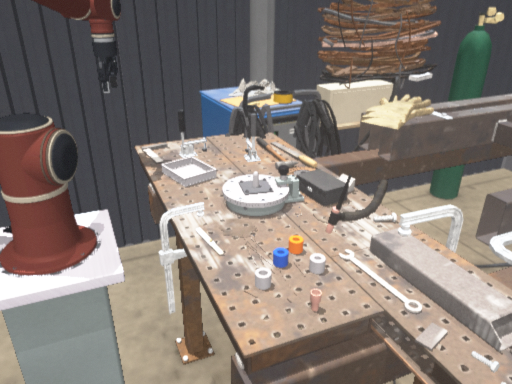

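The top view shows sleeves near (346,186) and (348,231), with the cup at (384,210) and blue/orange decoys at (326,208)/(316,188). The fixture is near (224,180), its knob near (232,147), and the tray near (129,221). The side view shows the sleeves at (317,264) and (263,279).

```bash
cat > h.py <<'E'
import numpy as np,cv2
def load(n): return dict(np.load(f"pics/{n}.npz"))
def ray(f,uv,z):
    K,R,t=f["mtx"],f["R"],f["t"];c=-R.T@t
    d=R.T@np.linalg.inv(K)@np.array([uv[0],uv[1],1.]);return c+d*(z-c[2])/d[2]
def proj(f,X):
    p=f["mtx"]@(f["R"]@np.array(X)+f["t"]);return p[:2]/p[2]
E
python3 - <<'E'
from h import *
f=load("top0");im=f["img"]
def crop(im,x,y,w,h,k):return cv2.resize(im[y:y+h,x:x+w],None,fx=k,fy=k,interpolation=cv2.INTER_CUBIC)
a=crop(im,300,170,100,75,4);b=crop(im,180,130,100,75,4);c=crop(im,90,185,100,75,4)
d=crop(load("side0")["img"],220,170,100,75,4)
cv2.imwrite("pics/m.png",np.vstack([np.hstack([a,b]),np.hstack([c,d])]))
for n,uv,z in [("s1",(346,186),.032),("s2",(348,231),.032),("cup",(384,210),.04),("fix",(224,180),.05),("knob",(229,145),.1),("tray",(129,221),.02),("blue",(326,208),.032)]:print(n,ray(f,uv,z).round(3))
E
```

```text
s1 [ 0.543 -0.322  0.032]
s2 [ 0.411 -0.324  0.032]
cup [ 0.473 -0.427  0.04 ]
fix [0.547 0.034 0.05 ]
knob [0.635 0.02  0.1  ]
tray [0.426 0.303 0.02 ]
blue [ 0.476 -0.262  0.032]
```

View pics/m.png

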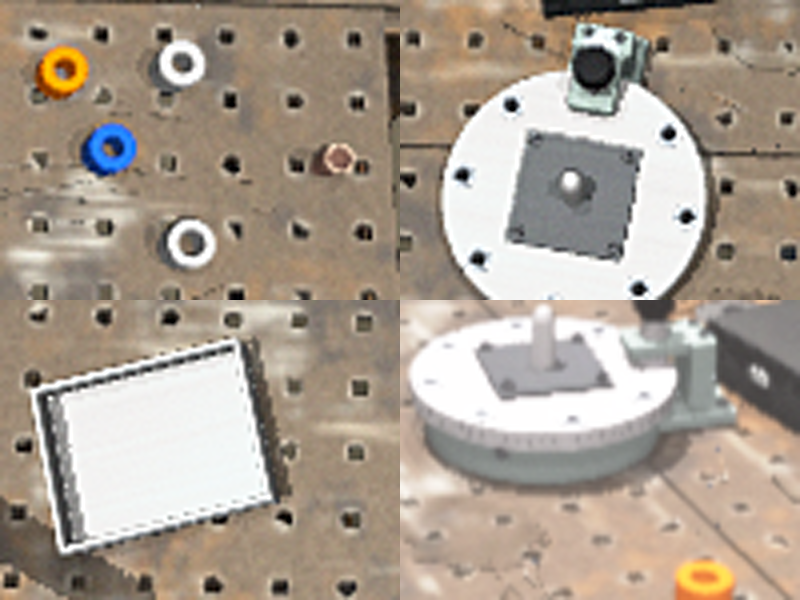

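```bash
python3 - <<'E'
from h import *
f=load("top0");im=f["img"];hsv=cv2.cvtColor(im,cv2.COLOR_BGR2HSV)
def blobs(mask,x,y,w,h,mina):
    m=np.zeros_like(mask);m[y:y+h,x:x+w]=mask[y:y+h,x:x+w]
    cs,_=cv2.findContours(m,cv2.RETR_EXTERNAL,cv2.CHAIN_APPROX_NONE)
    return [c for c in cs if cv2.contourArea(c)>=mina]
br=((hsv[...,2]>185)&(hsv[...,1]<45)).astype(np.uint8)
for y in (174,218):
    for c in blobs(br,335,y,26,26,40):
        e=cv2.fitEllipse(c);print("sleeve",np.round(e[0],1),np.round(e[1],1),ray(f,e[0],.032).round(4))
for c in blobs(br,185,130,80,85,1000):
    h=cv2.convexHull(c);e=cv2.fitEllipse(h);print("disk",np.round(e[0],1),np.round(e[1],1),ray(f,e[0],.046).round(4))
g=((hsv[...,2]<150)).astype(np.uint8)
for c in blobs(g,203,160,40,37,400):
    r=cv2.minAreaRect(c);print("plate",r,ray(f,r[0],.052).round(4))
k=(hsv[...,2]<60).astype(np.uint8)
for c in blobs(k,218,135,22,20,30):
    e=cv2.minEnclosingCircle(c);print("knob",e,ray(f,e[0],.098).round(4))
for c in blobs(br,85,185,85,75,300):
    r=cv2.minAreaRect(c);print("tray",r,[ray(f,p,.028).round(3) for p in cv2.boxPoints(r)],ray(f,r[0],.02).round(3))
# bore darkness profile
gray=cv2.cvtColor(im,cv2.COLOR_BGR2GRAY)
for u,v in((346,186),(348,231)):print(gray[v-7:v+8,u-7:u+8])
np.set_printoptions(precision=3)
E
```

```text
sleeve [345.1 185.1] [10.2 10.8] [ 0.5454 -0.3194  0.032 ]
sleeve [347.6 230.3] [10.6 11.4] [ 0.4133 -0.3225  0.032 ]
disk [222.9 179. ] [64.2 65.8] [0.551  0.0371 0.046 ]
plate ((223.2919921875, 178.64401245117188), (29.426658630371094, 28.17445945739746), 10.30484676361084) [0.5507 0.0357 0.052 ]
knob ((227.7142791748047, 146.7142791748047), 5.439946174621582) [0.6309 0.0238 0.098 ]
tray ((132.75514221191406, 214.34124755859375), (50.65849685668945, 76.14907836914062), 75.46554565429688) [array([0.485, 0.419, 0.028]), array([0.547, 0.212, 0.028]), array([0.405, 0.166, 0.028]), array([0.347, 0.369, 0.028])] [0.446 0.294 0.02 ]
[[ 73  16  20  45 172 171 167 168 156 154 127 115 113 119 124]
 [129  88  76  77 211 231 232 232 187 149 115 108 112 118 124]
 [130 117 169 248 250 249 248 249 248 236 151 107 110 112 112]
 [116 113 249 255 254 243 245 251 253 252 241 136 112 113 111]
 [ 68 196 255 255 194 131 128 137 218 252 255 191 118 114 113]
 [ 89 243 251 251 116  78  84  82 106 242 251 255 133 106 109]
 [100 250 251 225 107  86  93  92  68 194 251 255 147 111 111]
 [ 73 243 251 252 116  
[... 727 characters left out ...]
4 153]
 [ 54 160 255 255 167 103  87  86 110 176 255 255 162 139 151]
 [ 60 239 255 228 118 100  99  89  86  81 250 255 214 145 140]
 [ 63 245 255 195 110 105 103  93  91  70 198 255 230 146 140]
 [ 71 251 255 216 117 114 111  95  81  62 178 254 230 142 138]
 [ 79 165 255 247 139 112 122  94  66  73 244 255 221 141 138]
 [ 90  94 254 255 223  98  55  41  94 213 255 254 174 136 140]
 [ 91  79 177 255 255 254 241 214 251 255 255 218 142 144 145]
 [ 88  85  97 182 252 255 255 255 255 254 208 134 134 141 147]
 [127  95  83  99 128 152 190 204 205 164 133 118 136 144 140]
 [142 126 103 117  94 105 128 135 131 126 131 133 141 149 130]
 [145 142 139 130 128 118 123 127 131 130 142 133 136 140 137]]
```

move_arm(rows=[[-1.4,-3.5,0,0,0,-1.73,1],[-1.4,-3.5,0,0,0,-1.73,1],[-1.4,-3.5,0,0,0,-1.73,1],[-1.4,-3.5,0,0,0,-1.73,1],[-1.4,-3.5,0,0,0,-1.73,1],[-1.4,-3.5,0,0,0,-1.73,1],[-1.4,-3.5,0,0,0,-1.73,1],[-1.4,-3.5,0,0,0,-1.73,1],[-1.4,-3.5,0,0,0,-1.73,1],[-1.4,-3.5,0,0,0,-1.73,1],[-1.4,-3.5,0,0,0,-1.73,1],[-1.4,-3.5,0,0,0,-1.73,1],[-1.4,-3.5,0,0,0,-1.73,1]])

```text
time: 1.18
tool_pos: [0.3208, 0.0961, 0.2103]
tool_rot: [0.001, -0.001, 1.0, 0.0]
contact_force: [1.5, -0.3, 0.4]
gripper_width: 0.998
grasp_force: 0.0
```

move_arm(rows=[[-3,-1,0,0,0,0,1],[-3,-1,0,0,0,0,1],[-2.2,-2,0,0,0,0,1],[0,-3.5,0,0,0,0,1],[0,-3.5,0,0,0,0,1],[0,-3.5,0,0,0,0,1],[0,-3.5,0,0,0,0,1],[0,-3.5,0,0,0,0,1],[0,-3.5,0,0,0,0,1],[0,-3.5,0,0,0,0,1],[0,-3.5,0,0,0,0,0.6],[0,-3.5,0,0,0,0,0.6],[0,-3.5,0,0,0,0,0.6],[0,-2.5,0,0,0,0,0.6],[0,0,0,0,0,0,0.6],[0,0,0,0,0,0,0.6]])

```text
time: 2.52
tool_pos: [0.4027, -0.3178, 0.2097]
tool_rot: [-0.001, 0.001, 1.0, 0.001]
contact_force: [-0.9, -0.5, 0.6]
gripper_width: 0.8
grasp_force: 0.0
```

```bash
python3 - <<'E'
from plant import manip
import cv2,numpy as np
s=manip.state();print(s["tool_pos"].round(4),s["tool_rot"].round(4),s["contact_force"])
f=manip.grab_frame("wrist");cv2.imwrite("pics/w1.png",f["img"]);np.savez("pics/w1.npz",**f)
print(f["mtx"],f["R"],-f["R"].T@f["t"])
E
```

```text
[ 0.4027 -0.3178  0.2097] [-6.e-04  7.e-04  1.e+00  8.e-04] [-0.93832046 -0.47053382  0.62949303]
[[297.31863964   0.         255.09947106]
 [  0.         297.31863964 193.03740921]
 [  0.           0.           1.        ]] [[ 0.00221719  0.99999585  0.00183824]
 [ 0.94450759 -0.00269798  0.3284785 ]
 [ 0.3284821   0.00100794 -0.94450966]] [ 0.31925214 -0.31763937  0.37375421]
```

View pics/w1.png

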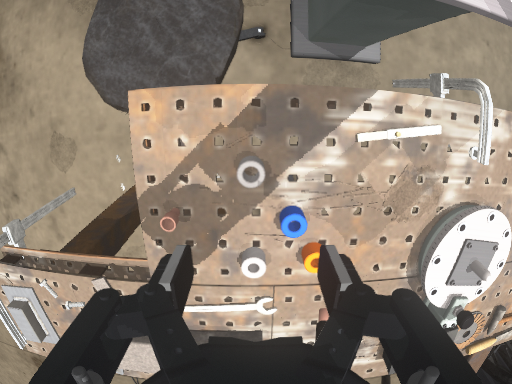

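The wrist view shows the s2 sleeve at (251,173), s1 at (253,262), the cup at (168,219) and the fixture at the right, with the pin near (478,267). I'll cast rays to get positions.

```bash
cat >> h.py <<'E'
def wray(f,uv,z):
    K,R,t=f["mtx"],f["R"],f["t"];c=-R.T@t
    p=(np.array(uv,float)-K[:2,2])/K[0,0];r=np.linalg.norm(p)
    d=R.T@np.array([*(np.sin(r)*p/r),np.cos(r)]);return c+d*(z-c[2])/d[2]
E
python3 - <<'E'
from h import *
f=load("w1");im=f["img"];hsv=cv2.cvtColor(im,cv2.COLOR_BGR2HSV)
for (u,v) in((251,173),(254,262)):
    g=hsv[v-20:v+20,u-20:u+20]
    thr=cv2.threshold(g[...,2].copy(),0,255,cv2.THRESH_OTSU)[0]
    m=((g[...,2]>thr)&(g[...,1]<60)).astype(np.uint8)
    cs,h=cv2.findContours(m,cv2.RETR_CCOMP,cv2.CHAIN_APPROX_NONE)
    for c in cs:
        if cv2.contourArea(c)>30:
            e=cv2.fitEllipse(c);p=(e[0][0]+u-20,e[0][1]+v-20);print(thr,np.round(p,1),np.round(e[1],1),wray(f,p,.032).round(4))
E
```

```text
169.0 [250.5 174. ] [25.9 27. ] [ 0.414  -0.3227  0.032 ]
169.0 [250.4 174.2] [17.2 17.8] [ 0.4143 -0.3228  0.032 ]
178.0 [251.9 268.1] [20.5 30.3] [ 0.5467 -0.3218  0.032 ]
178.0 [253.  267.6] [ 9.7 12.2] [ 0.5458 -0.3204  0.032 ]
```

move_arm(rows=[[-1.15,-0.5,2.5,0,0,0,0.4],[0,0,3.5,0,0,0,0.4],[0,0,3.5,0,0,0,0.4],[0,0,3,0,0,0,0.4],[0,0,2.5,0,0,0,0.4],[0,0,1.5,0,0,0,0.4],[0,0,1,0,0,0,0.4],[0,0,0.8,0,0,0,0.4],[0,0,0,0,0,0,0.4],[0,0,0,0,0,0,0.4]])

```text
time: 3.4
tool_pos: [0.4153, -0.3222, 0.0282]
tool_rot: [0.0, -0.001, 1.0, -0.0]
contact_force: [-0.1, 0.1, 0.3]
gripper_width: 0.702
grasp_force: 0.0
```

move_arm(rows=[[0.1,0,0.2,0,0,0,0],[0,0,0,0,0,0,-0.4],[0,0,0,0,0,0,-0.6],[0,0,0,0,0,0,-0.6],[0,0,0,0,0,0,-0.6],[0,0,0,0,0,0,-0.6],[0,0,0,0,0,0,-0.6],[0,0,0,0,0,0,-0.6]])

```text
time: 4.07
tool_pos: [0.4138, -0.3222, 0.0255]
tool_rot: [0.0, -0.0, 1.0, -0.0]
contact_force: [-0.6, 0.4, -0.6]
gripper_width: 0.198
grasp_force: 0.0
```

```bash
python3 - <<'E'
from plant import manip
import cv2,numpy as np
a=manip.grab_frame("wrist")["img"];b=manip.grab_frame("side")["img"]
cv2.imwrite("pics/g1.png",np.hstack([cv2.resize(a[150:384,130:390],(400,360)),cv2.resize(b[200:340,190:345],(400,360))]))
E
```

```text
(no output)
```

View pics/g1.png

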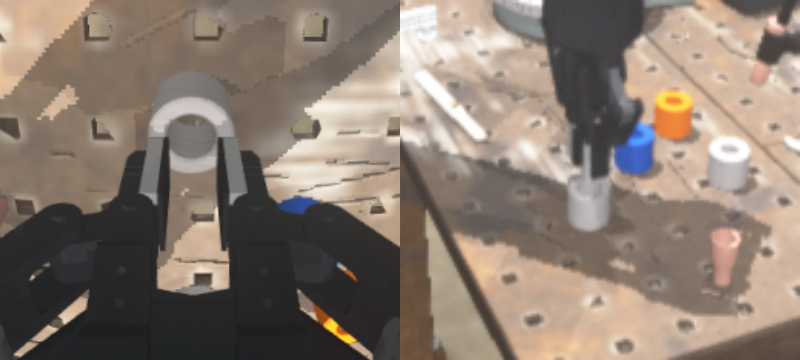

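The sleeve now stands toward the robot from the pads (bore near (190,120) in the left crop). The pads closed behind its axis, so I'll measure it again.

```bash
python3 - <<'E'
from plant import manip
from h import *
f=manip.grab_frame("wrist");np.savez("pics/w2.npz",**f);g=manip.grab_frame("side");np.savez("pics/s2.npz",**g)
s=manip.state();print(s["tool_pos"].round(4),s["joint_pos"].round(3))
p=(130+190*.65,150+128*.65);print(wray(f,p,.032))
# side: left/right edges at crop(568..609), top ellipse centre (589,190)
p=(190+(589-400)*155/400,200+190*140/360);print(ray(g,p,.032),proj(g,s["tool_pos"]),p)
h=load("side0");
for X in ([.414,-.3227,.032],[.546,-.3205,.032]):print(proj(h,X))
for X in ([.414,-.3227,.032],[.546,-.3205,.032]):
  u,v=proj(h,X).astype(int)
  m=(cv2.cvtColor(h["img"],cv2.COLOR_BGR2HSV)[v-25:v+35,u-25:u+25]);m=((m[...,1]<40)&(m[...,2]>120)).astype(np.uint8)
  n,l,st,c=cv2.connectedComponentsWithStats(m);print([(st[i]+[u-25,v-25,0,0,0]) for i in range(1,n) if st[i][4]>60])
E
```

```text
[ 0.4138 -0.3222  0.0255] [-0.804  0.007  1.989 -0.     1.146 -2.375]
[ 0.4102464  -0.32287605  0.032     ]
[ 0.41096645 -0.33078276  0.032     ] [262.7075071  273.83334012] (263.2375, 273.8888888888889)
[262.95026935 271.3652076 ]
[317.53298653 256.69120092]
[array([237, 254,  41,  36, 804])]
[array([303, 243,  38,  42, 484])]
```

```bash
python3 - <<'E'
from h import *
f=load("w2")
def wproj(f,X):
    c=f["R"]@np.array(X)+f["t"];th=np.arctan2(np.hypot(c[0],c[1]),c[2]);return f["mtx"][:2,2]+f["mtx"][0,0]*th*c[:2]/np.hypot(c[0],c[1])
print(-f["R"].T@f["t"])
for z in(.0065,.0255,.032,.04,.05,.06):
  for x in (.403,.414,.425): print(z,x,[((wproj(f,[x,y,z])-[130,150])/.65).round(0) for y in(-.3307,-.3137)])
for z in (0,.032): print("sleeve",z,[((wproj(f,[.414+a,-.3227+b,z])-[130,150])/.65).round(0) for a,b in((-.017,0),(.017,0),(0,-.017),(0,.017))])
E
```

```text
[ 0.3301108  -0.32196546  0.18942069]
0.0065 0.403 [array([172.,  86.]), array([212.,  86.])]
0.0065 0.414 [array([172., 109.]), array([211., 109.])]
0.0065 0.425 [array([173., 131.]), array([211., 131.])]
0.0255 0.403 [array([170., 104.]), array([213., 104.])]
0.0255 0.414 [array([171., 129.]), array([213., 129.])]
0.0255 0.425 [array([171., 153.]), array([212., 153.])]
0.032 0.403 [array([169., 111.]), array([214., 111.])]
0.032 0.414 [array([170., 137.]), array([214., 137.])]
0.032 0.425 [array([170., 161.]), array([213., 161.])]
0.04 0.403 [array([168., 120.]), array([215., 120.])]
0.04 0.414 [array([169., 147.]), array([215., 147.])]
0.04 0.425 [array([170., 171.]), array([214., 171.])]
0.05 0.403 [array([167., 133.]), array([216., 133.])]
0.05 0.414 [array([168., 160.]), array([216., 160.])]
0.05 0.425 [array([168., 186.]), array([215., 186.])]
0.06 0.403 [array([165., 147.]), array([218., 147.])]
0.06 0.414 [array([166., 176.]), array([217., 176.])]
0.06 0.425 [array([167., 202.]), array([216., 202.])]
sleeve 0 [array([191.,  68.]), array([191., 136.]), array([153., 103.]), array([228., 103.])]
sleeve 0.032 [array([190.,  96.]), array([191., 173.]), array([147., 136.]), array([234., 136.])]
```

```bash
python3 - <<'E'
from h import *
im=load("w2")["img"];cv2.imwrite("pics/w2c.png",cv2.resize(im[180:330,200:310],None,fx=4,fy=4,interpolation=cv2.INTER_CUBIC))
E
```

```text
(no output)
```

View pics/w2c.png

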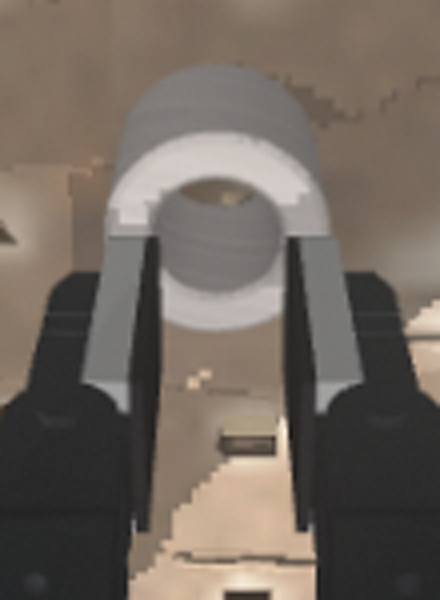

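The zoom shows the pads occluding the ring from above, with tips at y≈237. By both position and gap that puts the tips near z≈0.05 rather than 0.007, so the pads are above the sleeve. I'll check this against the first side frame, without viewing it.

```bash
python3 - <<'E'
from h import *
h=load("side0");X=np.array([.238,.577,.209])
for dz in(-.03,-.019,0,.02,.04):print(dz,proj(h,X+[0,0,dz]).round(1))
y=np.array([.383,.924,0])
for dz in(-.019,.02):print(proj(h,X+y*.0425+[0,0,dz]).round(1),proj(h,X-y*.0425+[0,0,dz]).round(1))
g=cv2.cvtColor(h["img"],cv2.COLOR_BGR2GRAY);print(g[78:110,94:124:1])
from plant import manip
s=manip.state();print({k:np.round(v,4) for k,v in s.items()})
g=load("s2");
for dz in(-.019,0,.02,.04):print(proj(g,s["tool_pos"]+[0,0,dz]).round(1))
E
```

```text
-0.03 [112.5 107.8]
-0.019 [112.1 104.7]
0 [111.3  99.4]
0.02 [110.5  93.6]
0.04 [109.7  87.8]
[115.4 101.8] [108.6 107.8]
[113.9  90.9] [106.9  96.5]
[[ 69  69  72  67  45  49  50  53  48  49  48  43  42  43  46  63  52  50
   49  47  47  46  51  69  72  70  60  55  67  70]
 [ 71  70  71  67  52  47  50  51  48  47  47  41  40  42  42  64  52  48
   48  49  48  49  59  69  69  68  56  51  63  70]
 [ 72  69  70  71  67  48  44  43  41  42  41  42  39  47  45  66  50  48
   49  48  49  52  71  69  67  68  60  49  55  72]
 [ 70  71  71  70  67  52  49  38  40  39  39  38  54  90  70  66  47  48
   45  48  46  53  67  70  68  69  64  49  56  77]
 [ 67  69  70  67  70  57  49  48  57  45  43  46  71 133 108  71  53  47
   44  49  50  48  56  72  70  69  67  50  56  71]
 [ 70  69  70  69  67  58  51  53  82  51  48  59  66 121 124  78  67  51
   49  47  45  47  50  69  69  71  67  50  52  70]
 [ 71  67  70  71  69  58  49  64  95  60  46  61  61 106 129  79  65  50
   48  46  49  49  49  63  69  69  67  54  51  66]
 [ 69  69  71  73  69  61  51  63  93  59  46  50  61 107 135  80  64  51

[... 2981 characters left out ...]
68  72  71  73  72
   70  69  72  72  71  74  73  73  72  73  72  69]]
{'time': np.float64(4.2667), 'joint_pos': array([-0.8036,  0.0069,  1.9888, -0.    ,  1.1459, -2.3751]), 'joint_vel': array([-0.0011,  0.0001, -0.0002,  0.0013, -0.0003, -0.0008]), 'joint_efforts': array([-2.70000e-03, -3.22905e+01, -3.19795e+01, -4.00000e-04,
        1.00000e-04, -0.00000e+00]), 'tool_pos': array([ 0.4138, -0.3222,  0.0255]), 'tool_rot': array([-0.e+00, -3.e-04,  1.e+00,  0.e+00]), 'contact_force': array([-0.5203,  0.2689, -0.5707]), 'ft_torque': array([-0.0542,  0.0044, -0.0193]), 'grasp_force': np.float64(0.0), 'gripper_width': np.float64(0.2016)}
[262.6 281.2]
[262.7 273.8]
[262.8 265.9]
[263.  257.8]
```

The start frame agrees: the open fingertips sit about 30 mm behind the reported TCP, so the tip geometry isn't as stated. I'll open and go lower in steps, watching the force.

move_arm(rows=[[0,0,0,0,0,0,0.4],[0,0,0,0,0,0,0.4],[0,0,0,0,0,0,0.4],[0,0,0,0,0,0,0.4],[0,0,1,0,0,0,0.4],[0,0,1,0,0,0,0.4],[0,0,0.8,0,0,0,0.4],[0,0,0.4,0,0,0,0.4],[0,0,0,0,0,0,0.4]])

```text
time: 5.02
tool_pos: [0.4126, -0.321, -0.0087]
tool_rot: [-0.001, -0.0, 1.0, 0.001]
contact_force: [-0.1, 0.1, 0.5]
gripper_width: 0.7
grasp_force: 0.0
```

move_arm(rows=[[-0.1,-0.1,0.5,0,0,0,0.4],[0,0,0,0,0,0,0],[0,0,0,0,0,0,-0.5],[0,0,0,0,0,0,-0.7],[0,0,0,0,0,0,-0.7],[0,0,0,0,0,0,-0.7],[0,0,0,0,0,0,-0.7],[0,0,0,0,0,0,-0.7]])

```text
time: 5.68
tool_pos: [0.4151, -0.3235, -0.0111]
tool_rot: [0.0, -0.0, 1.0, -0.0]
contact_force: [-0.0, 0.7, 2.0]
gripper_width: 0.374
grasp_force: 59.7
```

move_arm(rows=[[0,0,-2,0,0,0,-0.7],[0,0,-3,0,0,0,-0.7],[0,0,-3,0,0,0,-0.7],[-1,2,-3,0,0,0,-0.7],[-1,3,-2,0,0,0,-0.7],[-1,3,-1,0,0,0,-0.7],[-1,3,-1,0,0,0,-0.7],[-1,3,0,0,0,0,-0.7],[-1.5,3,0,0,0,0,-0.7],[-1.5,3,0,0,0,0,-0.7],[-1.5,3,0,0,0,0,-0.7],[-1.5,3,0,0,0,0,-0.7],[-1,3,0,0,0,0,-0.7],[-1,2.5,0,0,0,0,-0.7],[-0.6,2,0,0,0,0,-0.7],[0,1.4,0,0,0,0,-0.7],[0,1,0,0,0,0,-0.7],[0,0,0,0,0,0,-0.7],[0,0,0,0,0,0,-0.7]])

```text
time: 7.27
tool_pos: [0.55, 0.0358, 0.138]
tool_rot: [-0.0, -0.001, 1.0, -0.0]
contact_force: [0.3, -1.4, -1.7]
gripper_width: 0.375
grasp_force: 60.0
```

```bash
python3 - <<'E'
from plant import manip
from h import *
for n in("wrist","side"):
    f=manip.grab_frame(n);np.savez(f"pics/{n}3.npz",**f)
    if n=="wrist":a=f
    else:b=f
s=manip.state();print(s["tool_pos"].round(4),s["gripper_width"])
cv2.imwrite("pics/p3.png",np.hstack([cv2.resize(a["img"][130:310,155:355],(400,360)),cv2.resize(b["img"][90:234,180:340],(400,360))]))
E
```

```text
[0.5503 0.0351 0.1383] 0.3821319104165351
```

View pics/p3.png

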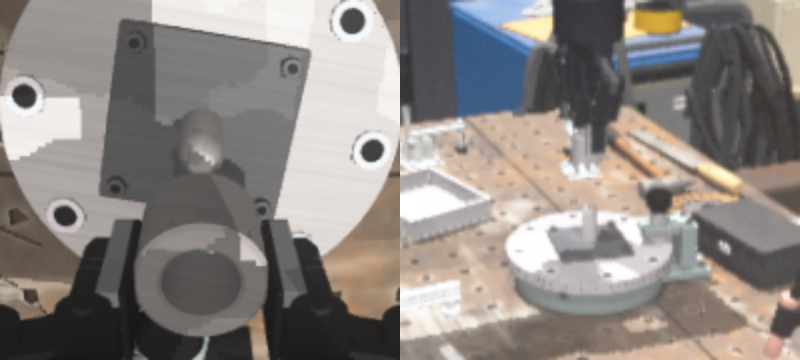

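Left (wrist) crop: the pin tip is near (201,155), just beyond the held sleeve, with plate corners near (123,18), (310,50) and (100,197). Right (side) crop: the sleeve is at (580,160), and the pin at (589,205–240) is below it and slightly to the right.

```bash
cat >> h.py <<'E'
def wproj(f,X):
    c=f["R"]@np.array(X)+f["t"];th=np.arctan2(np.hypot(c[0],c[1]),c[2]);return f["mtx"][:2,2]+f["mtx"][0,0]*th*c[:2]/np.hypot(c[0],c[1])
E
python3 - <<'E'
from h import *
w=load("wrist3");s=load("side3")
o=lambda p:np.array(p)/2+[155,130]
for p,z in(((123,18),.052),((310,50),.052),((100,197),.052)):print("plate",wray(w,o(p),z).round(4))
A,B=wray(w,o((310,50)),.052),wray(w,o((100,197)),.052);print("centre",(A+B)/2)
print("pin base/top pred",[((wproj(w,[.551,.036,z])-[155,130])*2).round(0) for z in(.052,.086,.094)])
print("tip y",wray(w,o((203,160)),.094).round(4))
print("sleeve top", wray(w,o((201,280)),.138+.0111+.032).round(4))
# side: horizontal edges of pin and of sleeve
q=lambda X:proj(s,X).round(2)
print("pin pred",q([.551,.036,.06]),q([.551,.036,.09]),"sleeve pred",q([.5503,.0351,.155]))
g=cv2.cvtColor(s["img"],cv2.COLOR_BGR2GRAY)
for v in(174,178,182):print(v,g[v,245:272])
for v in(143,147,151):print(v,g[v,238:268])
E
```

```text
plate [0.5049 0.0032 0.052 ]
plate [0.5186 0.0836 0.052 ]
plate [ 0.589  -0.0112  0.052 ]
centre [0.553784   0.03623027 0.052     ]
pin base/top pred [array([200., 121.]), array([200., 149.]), array([200., 156.])]
tip y [0.5525 0.0371 0.094 ]
sleeve top [0.5481 0.0363 0.1811]
pin pred [254.65 182.49] [254.7  172.81] sleeve pred [254.7  151.25]
174 [181 208 211 212 211 214 222 217 213 212 207 201 177 174 216 221 222 223
 217 208 203 201 198 196 187 193 202]
178 [252 252 252 250 251 252 251 241 200 192 194 195 184 188 248 249 247 234
 190 162 202 235 252 237 215 231 252]
182 [178 176 177 175 165 161 159 162 183 189 192 191 177 155 150 112 106 107
 115 117 117 120 147 217 252 254 255]
143 [193 189 188 189 188 186 187 188 189 215 248 181 169 161 158 160 133 152
 113  72  67  65  65  72  99 112 119 126 130 154]
147 [168 178 188 195 194 192 193 194 198 211 193 157 162 172 179 177 141 159
 116  73  64  63  66  77 100  85  71  80 118 151]
151 [195 196 200 200 192 180 180 157 102  92 121 149 165 173 179 176 148 169
 140 119 121 123 132 139 176 187 182 174 153 118]
```

move_arm(rows=[[-0.3,0.05,2,0,0,0,-0.7],[0,0,2,0,0,0,-0.7],[0,0,1,0,0,0,-0.7],[0,0,0.4,0,0,0,-0.7],[0,0,0.3,0,0,0,-0.7],[0,0,0.3,0,0,0,-0.7],[0,0,0.2,0,0,0,-0.7],[0,0,0,0,0,0,-0.7]])

```text
time: 8.03
tool_pos: [0.5539, 0.0363, 0.0769]
tool_rot: [0.0, -0.0, 1.0, -0.0]
contact_force: [0.5, -0.7, -0.7]
gripper_width: 0.376
grasp_force: 60.0
```

move_arm(rows=[[0,0,0.15,0,0,0,-0.7],[0,0,0.15,0,0,0,-0.7],[0,0,0.15,0,0,0,-0.7],[0,0,0.15,0,0,0,-0.7],[0,0,0,0,0,0,-0.7]])

```text
time: 8.45
tool_pos: [0.5534, 0.0364, 0.0702]
tool_rot: [-0.0, -0.0, 1.0, -0.0]
contact_force: [-0.1, -0.5, -0.5]
gripper_width: 0.38
grasp_force: 60.0
```

move_arm(rows=[[0,0,0.4,0,0,0,-0.7],[0,0,0.4,0,0,0,-0.7],[0,0,0.4,0,0,0,-0.7],[0,0,0.4,0,0,0,-0.7],[0,0,0.4,0,0,0,-0.7],[0,0,0.3,0,0,0,-0.7],[0,0,0,0,0,0,-0.7]])

```text
time: 9.03
tool_pos: [0.5533, 0.0363, 0.0466]
tool_rot: [-0.0, -0.0, 1.0, -0.0]
contact_force: [0.8, -1.0, -2.7]
gripper_width: 0.381
grasp_force: 60.0
```

move_arm(rows=[[0,0,0.2,0,0,0,-0.7],[0,0,0.2,0,0,0,-0.7],[0,0,0.1,0,0,0,-0.7],[0,0,0,0,0,0,-0.7]])

```text
time: 9.37
tool_pos: [0.5534, 0.0363, 0.0423]
tool_rot: [-0.0, -0.0, 1.0, -0.0]
contact_force: [-0.4, -0.9, -2.2]
gripper_width: 0.379
grasp_force: 60.0
```

move_arm(rows=[[0,0,0.1,0,0,0,-0.7],[0,0,0,0,0,0,0.2],[0,0,0,0,0,0,0.2],[0,0,0,0,0,0,0.2],[0,0,0,0,0,0,0.2],[0,0,-1,0,0,0,0.2],[0,0,-2.5,0,0,0,0.2],[0,0,-3,0,0,0,0.2],[0,0,-3,0,0,0,0.2],[0,0,-2,0,0,0,0.2],[0,0,0,0,0,0,0.2]])

```text
time: 10.28
tool_pos: [0.5572, 0.0362, 0.164]
tool_rot: [0.006, -0.0, 1.0, -0.0]
contact_force: [0.6, 0.6, 1.0]
gripper_width: 0.597
grasp_force: 0.0
```

```bash
python3 - <<'E'
from plant import manip
from h import *
f=manip.grab_frame("wrist");g=manip.grab_frame("side");np.savez("pics/wrist4.npz",**f);np.savez("pics/side4.npz",**g)
s=manip.state();print(s["tool_pos"].round(4),s["tool_rot"].round(4))
cv2.imwrite("pics/p4.png",np.hstack([cv2.resize(f["img"][60:330,110:410],(400,360)),cv2.resize(g["img"][130:220,210:310],(400,360))]))
print("sleeve top pred side seated/tight",proj(g,[.5535,.0363,.084]),proj(g,[.5535,.0363,.12]))
print("pin top pred",proj(g,[.5535,.0363,.094]))
E
```

```text
[0.5543 0.0364 0.1583] [ 1.5e-03 -4.0e-04  1.0e+00 -1.0e-04]
sleeve top pred side seated/tight [255.45834848 174.58866767] [255.52437017 162.75856816]
pin top pred [255.47651385 171.33370427]
```

View pics/p4.png

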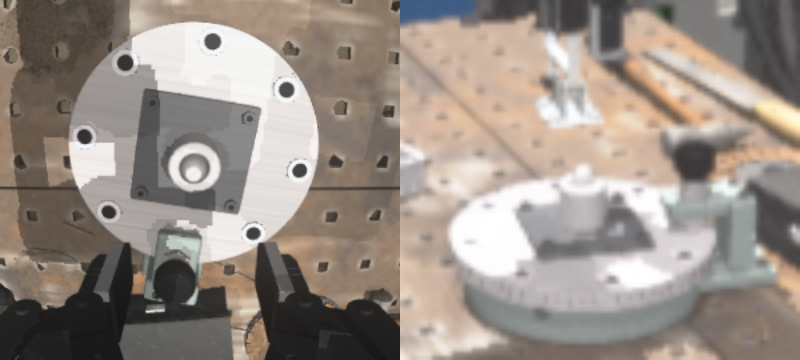

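The sleeve sits on the plate with the pin showing through its top, so it is home. Left crop: sleeve at (193,167), knob at (175,280). Next is the second sleeve.

move_arm(rows=[[0,-2,0,0,0,0,0.3],[0,-3,0,0,0,0,0.3],[0,-3.3,0,0,0,0,0.3],[0,-3.3,0,0,0,0,0.3],[0.4,-3.3,0,0,0,0,0.3],[0.4,-3.3,0,0,0,0,0.3],[0,-3.3,0,0,0,0,0.3],[0,-3.3,0,0,0,0,0.3],[0,-3.3,0,0,0,0,0.3],[0,-3,0,0,0,0,0.3],[0,-2.5,0,0,0,0,0.3],[0,-2,1,0,0,0,0.3],[0,0,2,0,0,0,0.3],[0,0,2,0,0,0,0.3],[0,0,1,0,0,0,0.3],[0,0,0,0,0,0,0.3],[0,0,0,0,0,0,0.3]])

```text
time: 11.8
tool_pos: [0.5449, -0.3187, 0.0949]
tool_rot: [-0.001, -0.001, 1.0, 0.001]
contact_force: [-0.6, -0.2, 0.6]
gripper_width: 0.654
grasp_force: 0.0
```

```bash
python3 - <<'E'
from plant import manip
from h import *
f=manip.grab_frame("wrist");np.savez("pics/wrist5.npz",**f)
s=manip.state();print(s["tool_pos"].round(4),s["tool_rot"].round(4))
hsv=cv2.cvtColor(f["img"],cv2.COLOR_BGR2HSV)
p=wproj(f,[.546,-.320,.032]).astype(int);print(p)
u,v=p;g=hsv[v-30:v+30,u-35:u+35]
m=((g[...,2]>200)&(g[...,1]<40)).astype(np.uint8)
for c in cv2.findContours(m,cv2.RETR_CCOMP,cv2.CHAIN_APPROX_NONE)[0]:
    if cv2.contourArea(c)>60:
        e=cv2.fitEllipse(c);q=(e[0][0]+u-35,e[0][1]+v-30);print(np.round(q,1),np.round(e[1],1),wray(f,q,.032).round(4))
w=load("wrist4")
print("knob",wray(w,(110+175*.75,60+280*.75),.1))
k=(cv2.cvtColor(w["img"],cv2.COLOR_BGR2GRAY)<55).astype(np.uint8)
k[:245]=0;k[283:]=0;k[:,:218]=0;k[:,262:]=0
for c in cv2.findContours(k,cv2.RETR_EXTERNAL,cv2.CHAIN_APPROX_NONE)[0]:
    if cv2.contourArea(c)>100: e=cv2.minEnclosingCircle(c);print("knob",e,wray(w,e[0],.1))
print("pin",wray(w,(110+193*.75,60+172*.75),.094))
E
```

```text
[ 0.5458 -0.3193  0.0965] [-2.e-04 -6.e-04  1.e+00  1.e-04]
[253 199]
[252.4 196.3] [23.5 36. ] [ 0.543  -0.3205  0.032 ]
knob [0.62908373 0.02372025 0.1       ]
knob ((239.11526489257812, 271.1123352050781), 17.045677185058594) [0.63036695 0.02172065 0.1       ]
pin [0.55246716 0.0361532  0.094     ]
```

move_arm(rows=[[0,-0.05,2,0,0,0,0.3],[0,0,3,0,0,0,0.3],[0,0,2.5,0,0,0,0.3],[0,0,1.5,0,0,0,0.3],[0,0,1,0,0,0,0.3],[0,0,0.5,0,0,0,0.3],[0,0,0,0,0,0,0.3],[0,0,0,0,0,0,-0.3],[0,0,0,0,0,0,-0.7],[0,0,0,0,0,0,-0.7],[0,0,0,0,0,0,-0.7],[0,0,0,0,0,0,-0.7],[0,0,0,0,0,0,-0.7]])

```text
time: 12.93
tool_pos: [0.5472, -0.3212, -0.0062]
tool_rot: [0.002, -0.0, 1.0, -0.001]
contact_force: [-0.4, -0.1, 6.6]
gripper_width: 0.365
grasp_force: 60.3
```

move_arm(rows=[[0,0,-2,0,0,0,-0.7],[0,0,-3,0,0,0,-0.7],[0,0,-3,0,0,0,-0.7],[0,0.5,-3,0,0,0,-0.7],[0,2,-2,0,0,0,-0.7],[0.8,3,-1,0,0,0,-0.7],[0.8,3.3,0,0,0,0,-0.7],[0.8,3.3,0,0,0,0,-0.7],[0.8,3.3,0,0,0,0,-0.7],[0.8,3.3,0,0,0,0,-0.7],[0.8,3.3,0,0,0,0,-0.7],[0.8,3.3,0,0,0,0,-0.7],[0.8,3.3,0,0,0,0,-0.7],[0.8,3.3,0,0,0,0,-0.7],[0.8,3.3,0,0,0,0,-0.7],[0.8,3.3,0,0,0,0,-0.7],[0.8,3.3,0,0,0,0,-0.7],[0.8,3.3,0,0,0,0,-0.7],[0.8,3.3,0,0,0,0,-0.7],[0.8,3.3,0,0,0,0,-0.7]])

```text
time: 14.6
tool_pos: [0.4243, 0.1982, 0.1312]
tool_rot: [-0.0, -0.0, 1.0, -0.0]
contact_force: [0.0, 0.0, -1.3]
gripper_width: 0.364
grasp_force: 59.9
```

move_arm(rows=[[0,3.3,0,0,0,0,-0.7],[0,3,0,0,0,0,-0.7],[0,2,0,0,0,0,-0.7],[0,1,0,0,0,0,-0.7],[0,0,0,0,0,0,-0.7],[0,0,0,0,0,0,-0.7]])

```text
time: 15.1
tool_pos: [0.425, 0.2892, 0.1311]
tool_rot: [-0.0, -0.001, 1.0, -0.001]
contact_force: [0.4, -0.0, -1.4]
gripper_width: 0.36
grasp_force: 59.9
```

move_arm(rows=[[0,1.2,2,0,0,0,-0.7],[0,0,3,0,0,0,-0.7],[0,0,3,0,0,0,-0.7],[0,0,2,0,0,0,-0.7],[0,0,1.2,0,0,0,-0.7],[0,0,0.8,0,0,0,-0.7],[0,0,0.5,0,0,0,-0.7],[0,0,0.4,0,0,0,-0.7],[0,0,0,0,0,0,-0.7]])

```text
time: 15.85
tool_pos: [0.4259, 0.3017, 0.0029]
tool_rot: [0.0, -0.0, 1.0, 0.0]
contact_force: [0.2, 0.2, -0.8]
gripper_width: 0.363
grasp_force: 59.9
```

move_arm(rows=[[0,0,0.3,0,0,0,-0.7],[0,0,0,0,0,0,0.2],[0,0,0,0,0,0,0.2],[0,0,0,0,0,0,0.2],[0,0,0,0,0,0,0.2],[0,0,-1.5,0,0,0,0.2],[0,0,-3,0,0,0,0.2],[0,0,-3,0,0,0,0.2],[0,0,-3,0,0,0,0.2],[0,0,-2.5,0,0,0,0.2],[-1.5,-1.5,-0.5,0,0,0,0.2],[-2,-3,0,0,0,0,0.2],[-2,-3,0,0,0,0,0.2],[-2,-3,0,0,0,0,0.2],[-2,-3,0,0,0,0,0.2],[-2,-3,0,0,0,0,0.2],[-2,-3,0,0,0,0,0.2],[-2,-3,0,0,0,0,0.2]])

```text
time: 17.35
tool_pos: [0.5814, 0.0753, 0.135]
tool_rot: [0.0, -0.0, 1.0, 0.0]
contact_force: [0.8, 0.9, -0.0]
gripper_width: 0.598
grasp_force: 0.0
```

move_arm(rows=[[-2,-2.5,0,0,0,0,0.2],[-1.5,-1.5,0,0,0,0,0.2],[-1,-1,0,0,0,0,0.2],[0,0,0,0,0,0,0.2],[0,0,0,0,0,0,0.2]])

```text
time: 17.77
tool_pos: [0.6254, 0.0271, 0.1344]
tool_rot: [-0.0, -0.0, 1.0, 0.0]
contact_force: [-0.0, 0.7, -0.8]
gripper_width: 0.601
grasp_force: 0.0
```

```bash
python3 - <<'E'
from plant import manip
from h import *
s=manip.state();print(s["tool_pos"].round(4),s["tool_rot"].round(4),s["joint_pos"].round(2))
t=manip.grab_frame("top");g=manip.grab_frame("side");w=manip.grab_frame("wrist")
np.savez("pics/top6.npz",**t);np.savez("pics/side6.npz",**g);np.savez("pics/wrist6.npz",**w)
z=lambda a:cv2.resize(a,(400,300))
cv2.imwrite("pics/p6.png",np.vstack([np.hstack([z(t["img"][185:260,90:190]),z(g["img"][140:230,210:330])]),np.hstack([z(w["img"][84:384,55:455]),z(g["img"][200:335,210:390])])]))
print([ (wproj(w,[.630,.0235,zz])-[55,84]).round(0) for zz in(.093,.104)])
E
```

```text
[0.6254 0.0271 0.1344] [-3.e-04 -1.e-04  1.e+00  3.e-04] [-0.08  0.11  1.68  0.    1.35 -1.65]
[array([194., 131.]), array([193., 137.])]
```

View pics/p6.png

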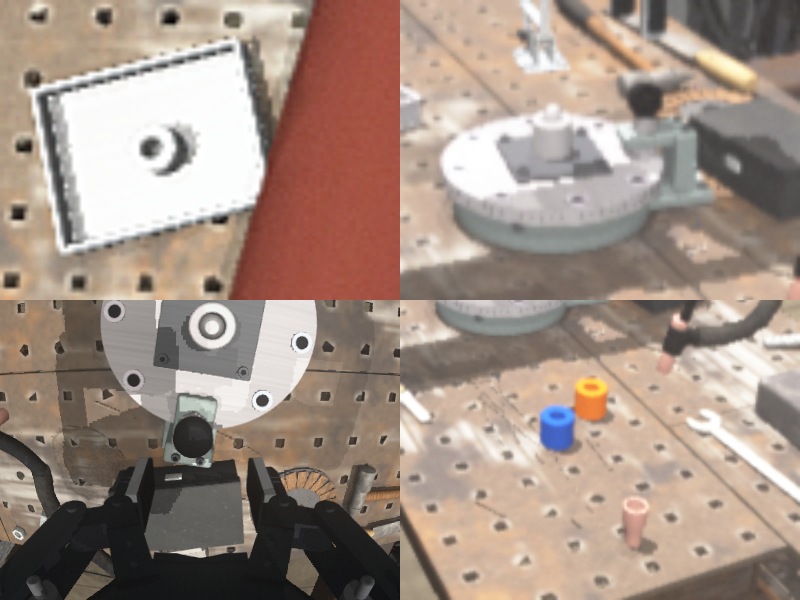

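The picture shows the tight sleeve standing in the tray, the good one home on the pin, and the cup standing. The knob is at (193,437), matching the prediction, so I'll go down and grip it.

move_arm(rows=[[-0.45,-0.35,1,0,0,0,0.2],[0,0,2,0,0,0,0.2],[0,0,2,0,0,0,0.2],[0,0,1,0,0,0,0.2],[0,0,0.8,0,0,0,0.2],[0,0,0.6,0,0,0,0.2],[0,0,0.5,0,0,0,0.2],[0,0,0,0,0,0,0.2],[0,0,0,0,0,0,0.2]])

```text
time: 18.67
tool_pos: [0.6304, 0.0234, 0.056]
tool_rot: [0.0, -0.0, 1.0, -0.0]
contact_force: [0.5, -0.3, 0.5]
gripper_width: 0.602
grasp_force: 0.0
```

move_arm(rows=[[0,0,0.2,0,0,0,-0.3],[0,0,0,0,0,0,-0.7],[0,0,0,0,0,0,-1],[0,0,0,0,0,0,-1],[0,0,0,0,0,0,-1],[0,0,0,0,0,0,-1],[0,0,0,0,0,0,-1]])

```text
time: 19.25
tool_pos: [0.6306, 0.0224, 0.0545]
tool_rot: [0.001, -0.0, 1.0, -0.001]
contact_force: [-0.9, -5.3, 3.7]
gripper_width: 0.323
grasp_force: 59.2
```

move_arm(rows=[[0,-0.1,-0.2,0,0,0,-1],[0,0,-0.2,0,0,0,-1],[0,0,-0.2,0,0,0,-1],[0,0,-0.2,0,0,0,-1],[0,0,-0.2,0,0,0,-1],[0,0,-0.1,0,0,0,-1],[0,0,0,0,0,0,-1],[0,0,0,0,0,0,-1]])

```text
time: 19.92
tool_pos: [0.6306, 0.0225, 0.0622]
tool_rot: [0.001, -0.0, 1.0, 0.0]
contact_force: [9.2, -2.2, -11.1]
gripper_width: 0.327
grasp_force: 59.8
```

move_arm(rows=[[-0.1,0,-0.15,0,0,0,-1],[0,0,-0.15,0,0,0,-1],[0,0,-0.15,0,0,0,-1],[0,0,-0.15,0,0,0,-1],[0,0,0,0,0,0,-1],[0,0,0,0,0,0,-1]])

```text
time: 20.42
tool_pos: [0.6304, 0.0225, 0.067]
tool_rot: [-0.0, -0.0, 1.0, 0.0]
contact_force: [7.9, -3.2, -13.8]
gripper_width: 0.322
grasp_force: 60.0
```

move_arm(rows=[[-0.05,0,-0.15,0,0,0,-1],[0,0,-0.1,0,0,0,-1],[0,0,0,0,0,0,-1],[0,0,0,0,0,0,-1],[0,0,0,0,0,0,-1]])

```text
time: 20.83
tool_pos: [0.6304, 0.0225, 0.0687]
tool_rot: [-0.001, -0.0, 1.0, 0.0]
contact_force: [7.9, -2.9, -14.5]
gripper_width: 0.324
grasp_force: 61.3
```

move_arm(rows=[[0,0,-0.1,0,0,0,-1],[0,0,-0.1,0,0,0,-1],[0,0,0,0,0,0,-1],[0,0,0,0,0,0,-1],[0,0,0,0,0,0,-1]])

```text
time: 21.25
tool_pos: [0.6304, 0.0225, 0.0688]
tool_rot: [-0.001, -0.0, 1.0, 0.0]
contact_force: [13.3, -3.2, -22.6]
gripper_width: 0.322
grasp_force: 61.3
```

```bash
python3 - <<'E'
from plant import manip
from h import *
g=manip.grab_frame("side");w=manip.grab_frame("wrist");s=manip.state();print(s["tool_pos"].round(4),s["contact_force"].round(1),s["gripper_width"],s["time"])
z=lambda a:cv2.resize(a,(400,300),interpolation=cv2.INTER_CUBIC)
cv2.imwrite("pics/p7.png",np.hstack([z(g["img"][120:210,210:330]),z(w["img"][104:344,95:415])]))
E
```

```text
[0.6303 0.0225 0.0688] [ 13.4  -2.7 -23.6] 0.32336619282307894 21.35
```

View pics/p7.png

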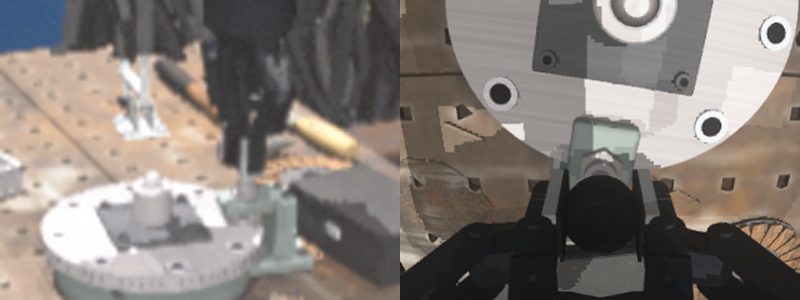

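The knob is held between the pads at (600,210), with the plunger stem exposed below it. The force shows it on its stop, and the sleeve is still home, so I'm handing in.

```bash
python3 -c "
from plant import manip
print(manip.job_done())"
```

```text
the job is handed in; nothing more can be done
None
```

Job handed in at about 21 s: the fitting sleeve slid on at the first try and sits home on the pin, the other is in the reject tray (identified by its smaller bore in the pictures, not tried on the pin), the gas cup was not touched, and the arm holds the plunger up against its stop.

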